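# Weigh two castings from the mould and present the heavier

### The job

Two look-alike metal castings sit in the open two-cavity mould, one sound and one with a hidden hollow that makes it lighter. Lift one straight out by its grip bar, hold it up still, with its underside at least 15 cm above the table, for about a second to feel its weight, and stand it upright on the cork mat and let go; then lift out and hold up the other in the same way. Finish with the gripper still holding the heavier one upright and still above the middle of the white tray, its underside at least 15 cm above the table, and the lighter one left standing on the cork mat; leave everything else alone and do not tip a casting over.

Things in the scene. Friction and masses are not known exactly. Their poses are not given: they have to be found in the camera images.
- mould: fixed aluminium mould block 84 (x) x 196 (y) x 34 mm high, with screw lugs 21 mm further out at both ends; origin at the centre of its underside, on the table; two open rectangular cavities 48 (x) x 68 (y) mm and 16 mm deep, centred 46 mm either side of the origin along y, 2 mm wider than the castings' feet on every side
- casting_a_grip (a point): one of two look-alike bare grey metal castings: foot 44 x 64 x 22 mm, on it an upright grip bar 20 thick, 44 long, 40 high; 62 mm high, 0.15 to 0.65 kg, the heavier at least 1.5 times the lighter; only weighing tells which is heavier. Point: on its upright axis in the bar, 46 mm above the underside. z up, y along the bar, x across its thickness (grip so). Starts foot down in a cavity, point 64 mm above the table.
- casting_b_grip (a point): one of two look-alike bare grey metal castings: foot 44 x 64 x 22 mm, on it an upright grip bar 20 thick, 44 long, 40 high; 62 mm high, 0.15 to 0.65 kg, the heavier at least 1.5 times the lighter; only weighing tells which is heavier. Point: on its upright axis in the bar, 46 mm above the underside. z up, y along the bar, x across its thickness (grip so). Starts foot down in a cavity, point 64 mm above the table.
- cork_mat: fixed flat cork mat 124 (x) x 224 (y) x 6 mm thick; origin at the centre of its underside, on the table; room for both castings side by side along y (say 55 mm either side of the middle, bars along y)
- tray_mid (a point): middle of the inner floor of a fixed white open tray, 298 mm along its y, 133 mm along its x, walls 44 mm high; the point is 2 mm above the table
- glue_mid (a point): standing glue stick, white and blue, 31 mm across, 96 mm high, point half-way up. It is a bystander and stays where it is.
- tin_mid (a point): round tin 60 mm across, 32 mm high, point half-way up. It is a bystander and stays where it is.
- case_mid (a point): small black blade case 21 x 49 x 27 mm, point half-way up. It is a bystander and stays where it is.

How it is judged:
By the outcome, as a careful person would: the job done as asked, in the order asked, and still so for the second after the job is handed in, while the arm keeps its last pose, push and grip.
It also fails if it takes over 69 s, if anything falls off the work surface, if the arm or the gripper's body presses on something with over 40 N, if the wrist force passes 120 N, or if a joint passes its speed limit or range.

### The arm

A 7-joint arm with a two-finger parallel gripper is mounted at the origin on the work surface; the furniture and walls round the work are solid. World frame = base frame: x ahead of the robot, y to its left, z up, the work surface at z = 0. Lengths are in m, angles in rad, forces in N, time in s.
With the tool pointing down it reaches from about 0.425 to 0.875 m from the base axis. Payload 8.4 kg.
Tool frame: the origin (TCP) lies on the centre line of the jaws, within the pads' length; the fingertips stand 8 mm ahead of it and the grasp point (between the pads) lies 11 mm behind it; z points along the fingers, x is the direction in which the jaws open and shut, and the axes are right-handed (so a half turn about z gives the same grasp; the last joint's range is limited). The gripper opens to 85 mm and grips with 20 to 120 N. Pads are 22 mm wide; open, the fingers measure 114 mm over their backs; the gripper's body (76 mm by 85 mm) begins 54 mm behind the grasp point. The pads swing forward as they close: fully open they stand 13 mm farther back than shut.
Start: joints at [1.108, 0.333, 0.04, 1.465, -0.013, 1.343, -0.059], TCP at [0.231, -0.607, 0.239] pointing down, gripper open.
Joint ranges: [-2.58, 2.58], [-0.38, 2.09], [-1.3, 1.39], [0.25, 2.4], [-1.5, 4.64], [0.08, 2.09], [-2.65, 2.65]. Speed limits (rad/s): [2.22, 2.22, 2.79, 2.79, 3.14, 3.14, 3.14].

### API

Orientations are given as a rotation vector (axis times angle).
In Python, from plant import readout, optics, workorder gives the robot as it stands. The module is installed in compiled form; this text tells all that it offers.
- The arm moves only by the tool apply_moves, never from a script. Its argument "steps" is one flat list of numbers, 7 for each row, row after row: the turn, a rotation vector about the tool's x, y, z in rad, then the shift along the tool's x, y, z in m, then the finger opening in m, from 0 to 0.0854. A call has exactly 10 rows; each row shifts and turns the commanded pose from where the row before left it, along the tool's axes as they then stand; what a row does not reach is not made up. A row lasts 1/12 s, in which the tool goes at most 41.7 mm and 7.16 degrees, less where a joint would pass 70% of its speed; a pose out of reach is approached as far as the arm can. A call is refused whole if a number of a shift passes 0.0417 or a number of a turn 0.125, either way. A call with a gripper value outside its range is refused whole. The fingers move at their own pace and stop on an object; "force" is the grip in N (left out, the last holds). Time passes only in rows, so rows that do not move let the fingers close, or fill a call up. It gives the time, the measured TCP pose, the force and the opening at its end, in the units of the state.
- readout.sense(): the state, without advancing time (a new reading comes with each control period).
- optics.grab_frame(name): name is "scene" or "top" or "wrist"; returns the picture (480x640x3 uint8, red, green, blue); there is no depth.
- optics.camera_params(name): a dict with "fx", "fy", "cx", "cy" (pixels), "k1" (the pictures are not rectified: a ray, as slopes to the right and down, at radius r is drawn at 1 + k1 r^2 times it, then the intrinsics apply), "cam_to_world" (4x4, takes a point from camera to world coordinates). Camera axes: x right, y down, z forward; pixel columns grow to the right and rows downward; lengths in m; the calibration is good to about 2 mm. A picture is of the moment at which its call begins: read the wrist's pose just before it. camera_params takes no time and is no camera call; for the wrist camera it gives the pose at the moment of the call.
- workorder.close_job(): hands the job in, once; it reports no verdict.
Trained networks look in the newest picture that a camera, given by its name, has taken for a name from the list of things; names that differ only in an ending like _2 or _b are one class to them, and where a whole thing is asked for, a point or a joint stands for the part that bears it (a point fixed in the world has none). Each returns a list of dicts, best first, with "conf" (0 to 1); they miss things now and then, are a little off and sometimes report something else, mostly with a low value. They report only what shows in the picture. A call takes as long as a camera call.
- optics.masks_of(camera, name): "region" (480x640 bool, what is visible of it).
- optics.pinpoint(camera, name): "location" ([x, y, z] in m, in the coordinates of the camera as it stood for that picture, good to about 4 mm: a listed point, or the origin of a listed thing).
The state is a dict: "time_s": time; "joints": joint angles; "qd": joint speeds; "effort": joint torques, N m; "tcp_pos": TCP position; "tcp_rot": TCP orientation; "force": force on the tool from outside, world axes, zero at the start; "torque": the same for the moment, N m; "gripper_width": finger opening in m.
Only numpy, scipy, OpenCV 4.12 (cv2) and the standard library are available. Lean on these libraries where they do the work, as an engineer would, in place of code of your own. Each camera call takes 0.05 s, during which the arm holds its last target.

## Working session

There is one attempt and no reset: what is moved stays moved. The work goes in short steps, Python scripts to look and compute and a tool call to move; the robot and the scene stay as the last step left them, time stands still between calls to the robot, and variables do not carry over. Pictures are saved under pics/ and viewed, and the job is handed in when it is done.

Besides the shell and the picture viewer there is one more tool, called after "Emit:" in YAML: its name, and indented under it one key for each argument. apply_moves: Moves the arm, as the interface text tells. Its arguments: {"type":"object","properties":{"steps":{"type":"array"},"force":{"type":"number"}},"required":["steps"]}

```bash
mkdir -p pics; cat > h.py <<'E'
import numpy as np, cv2
from plant import readout, optics, workorder
from scipy.spatial.transform import Rotation as R
def towld(cam,loc,P=None):
    T=np.array((P or optics.camera_params(cam))["cam_to_world"]); return T[:3,:3]@np.array(loc)+T[:3,3]
def save(cam,fn):
    im=optics.grab_frame(cam); cv2.imwrite(fn,im[:,:,::-1]); return im
E
python3 - <<'E'
from h import *
np.set_printoptions(precision=4,suppress=True)
s=readout.sense(); print(s)
for c in ["scene","top"]:
    save(c,f"pics/{c}0.png")
    for n in ["mould","casting_a_grip","cork_mat","tray_mid","glue_mid","tin_mid","case_mid"]:
        print(c,n,[(round(d["conf"],2),towld(c,d["location"])) for d in optics.pinpoint(c,n)][:4])
print(readout.sense()["time_s"])
E
```

```text
{'time_s': 0.0, 'joints': array([ 1.1078,  0.3339,  0.0399,  1.4663, -0.0134,  1.3433, -0.0585]), 'qd': array([ 0.0007, -0.0023,  0.0002,  0.0009, -0.0003, -0.0009, -0.0018]), 'effort': array([ -0.0004, -65.856 ,   1.3654, -40.5572,   0.0169,   0.0127,
        -0.0001]), 'tcp_pos': array([ 0.2311, -0.607 ,  0.2384]), 'tcp_rot': array([-2.5859,  1.7825,  0.0022]), 'force': array([ 0.0899,  0.0858, -0.9487]), 'torque': array([ 0.0321, -0.0477,  0.02  ]), 'gripper_width': 0.08533703076632713}
scene mould [(0.89, array([0.4954, 0.3025, 0.0028]))]
scene casting_a_grip [(0.95, array([0.504 , 0.3429, 0.0655]))]
scene cork_mat [(0.61, array([ 0.5657, -0.0017, -0.0017]))]
scene tray_mid [(0.63, array([ 0.5304, -0.2795,  0.0036]))]
scene glue_mid [(0.61, array([0.6718, 0.2592, 0.0509]))]
scene tin_mid [(0.89, array([0.7039, 0.0685, 0.0149]))]
scene case_mid [(0.75, array([0.3694, 0.195 , 0.0158]))]
top mould [(0.95, array([0.4921, 0.3042, 0.0008]))]
top casting_a_grip [(0.85, array([0.507 , 0.3441, 0.0684])), (0.53, array([ 0.5341, -0.2818,  0.0059])), (0.16, array([ 0.5616, -0.0015,  0.0043]))]
top cork_mat [(0.8, array([ 0.5643, -0.0059,  0.0013]))]
top tray_mid [(0.68, array([ 0.5333, -0.2797,  0.0029]))]
top glue_mid [(0.93, array([0.6749, 0.2583, 0.052 ]))]
top tin_mid [(0.65, array([0.701 , 0.0721, 0.0183]))]
top case_mid [(0.71, array([0.368 , 0.1937, 0.0153]))]
0.8
```

View pics/top0.png

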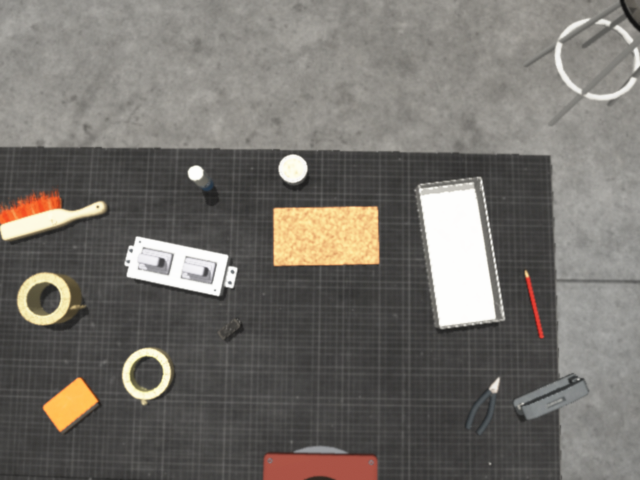

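View pics/scene0.png

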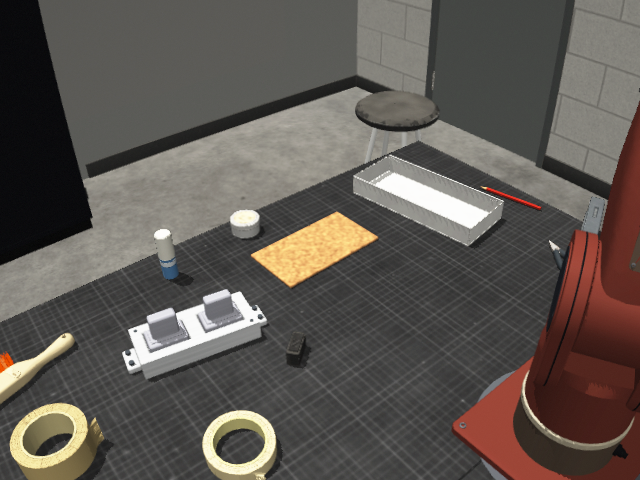

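The top view shows the mould at about (180,267) with both castings in it (bars near (153,260) and (198,270)). The cork mat is at (326,236) and the tray at (460,252). The glue, tin and case stand clear. Next I measure yaw and refine the positions.

```bash
cat >> h.py <<'E'
def ray2z(cam,uv,z,P=None):
    P=P or optics.camera_params(cam); T=np.array(P["cam_to_world"])
    K=np.array([[P["fx"],0,P["cx"]],[0,P["fy"],P["cy"]],[0,0,1.]])
    n=cv2.undistortPoints(np.array(uv,float).reshape(-1,1,2),K,np.array([P["k1"],0,0,0,0.])).reshape(-1,2)
    d=np.c_[n,np.ones(len(n))]@T[:3,:3].T; o=T[:3,3]
    return o+d*((z-o[2])/d[:,2])[:,None]
E
python3 - <<'E'
from h import *
np.set_printoptions(precision=4,suppress=True)
P=optics.camera_params("top"); print(np.array(P["cam_to_world"]),P["fx"],P["k1"])
for n,z in [("mould",.034),("casting_a_grip",.08),("cork_mat",.006),("tray_mid",.044)]:
    for d in optics.masks_of("top",n)[:3]:
        m=d["region"]; ys,xs=np.nonzero(m)
        w=ray2z("top",np.c_[xs,ys],z,P)[:,:2]
        r=cv2.minAreaRect((w*1000).astype(np.float32)); print(n,round(d["conf"],2),m.sum(),w.mean(0),r)
im=optics.grab_frame("top")
c=cv2.resize(im[220:310,110:250],None,fx=5,fy=5,interpolation=cv2.INTER_CUBIC); cv2.imwrite("pics/crop0.png",c[:,:,::-1])
E
```

```text
[[ 0.0176 -0.9942  0.1059  0.4373]
 [-0.9998 -0.0174  0.0029  0.0107]
 [-0.001  -0.1059 -0.9944  0.9817]
 [ 0.      0.      0.      1.    ]] 461.5238857004177 -0.03582236698450533
mould 0.93 3032 [0.4909 0.2915] ((491.28277587890625, 294.21661376953125), (234.93988037109375, 86.3798828125), 79.60338592529297)
casting_a_grip 0.82 665 [0.4988 0.3329] ((499.57220458984375, 333.65130615234375), (67.08966064453125, 41.94960021972656), 81.2257080078125)
cork_mat 0.91 6038 [ 0.564 -0.004] ((564.1611938476562, -4.206779479980469), (124.65054321289062, 222.51626586914062), 1.0214895009994507)
tray_mid 0.78 10039 [ 0.5297 -0.2761] ((531.6312255859375, -276.4112854003906), (301.275146484375, 144.75247192382812), 8.509238243103027)
```

View pics/crop0.png

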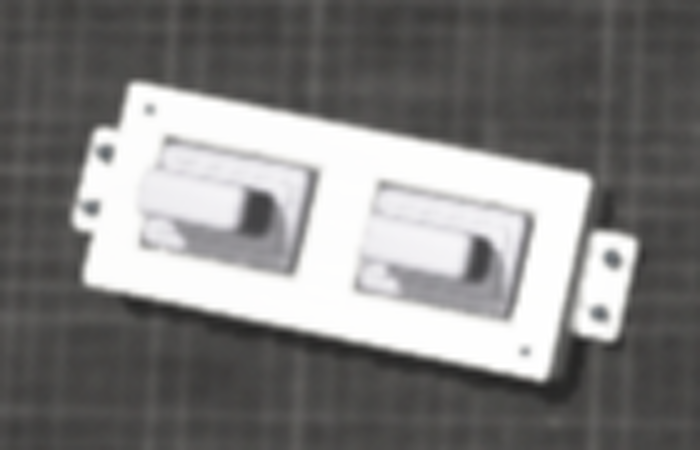

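Crop: the mould's top-face corners are at about (130,82), (592,175), (548,381) and (84,286). The bars lie at (192,203) and (415,248), along the mould's long axis.

```bash
python3 - <<'E'
from h import *
np.set_printoptions(precision=4,suppress=True)
c=np.array([(130,82),(592,175),(548,381),(84,286)],float)
def f(c): return (np.array(c,float)+.5)/5-.5+[110,220]
w=ray2z("top",f(c),.034); print(w, w.mean(0))
print(np.linalg.norm(w[0]-w[1]),np.linalg.norm(w[1]-w[2]))
a=(w[0]-w[1])+(w[3]-w[2]); y=a/np.linalg.norm(a); yaw=np.arctan2(-y[0],y[1]); print("yaw",yaw)
print([w.mean(0)+s*.046*y for s in(1,-1)])
# bar tops: corners approx  (z=.080)
b1=[(143,172),(246,190),(238,233),(138,210)];b2=[(368,218),(472,238),(464,280),(362,260)]
for b in(b1,b2):
    v=ray2z("top",f(b),.080); print(v.mean(0),v)
s=readout.sense(); M=R.from_rotvec(s["tcp_rot"]).as_matrix(); print(M, s["tcp_pos"])
T=np.array(optics.camera_params("wrist")["cam_to_world"]); print(M.T@(T[:3,3]-s["tcp_pos"]), M.T@T[:3,:3])
E
```

```text
[[0.5533 0.3924 0.034 ]
 [0.5179 0.1977 0.034 ]
 [0.433  0.2126 0.034 ]
 [0.4682 0.4066 0.034 ]] [0.4931 0.3023 0.034 ]
0.19791073292257355 0.08620770422215841
yaw -0.17956432591373758
[array([0.5013, 0.3476, 0.034 ]), array([0.4849, 0.2571, 0.034 ])]
[0.5008 0.3467 0.08  ] [[0.512  0.3665 0.08  ]
 [0.5056 0.3251 0.08  ]
 [0.4886 0.3274 0.08  ]
 [0.497  0.3677 0.08  ]]
[0.4837 0.2566 0.08  ] [[0.4955 0.2762 0.08  ]
 [0.4884 0.2349 0.08  ]
 [0.4719 0.2373 0.08  ]
 [0.479  0.2778 0.08  ]]
[[ 0.3558 -0.9346 -0.    ]
 [-0.9346 -0.3558  0.    ]
 [-0.     -0.     -1.    ]] [ 0.2313 -0.6074  0.2393]
[-0.0015 -0.0746 -0.1342] [[ 1.      0.0005  0.0001]
 [-0.0006  0.9557  0.2943]
 [ 0.0001 -0.2943  0.9557]]
```

```bash
cat >> h.py <<'E'
def plan(p,yaw,n,op=.0854,cur=None):
    """rows to bring TCP (tool down) to p with tool x at world angle yaw"""
    s=readout.sense(); M=R.from_rotvec(s["tcp_rot"]); p0=np.array(s["tcp_pos"])
    c,si=np.cos(yaw),np.sin(yaw)
    Mt=R.from_matrix(np.array([[c,si,0],[si,-c,0],[0,0,-1.]]))
    w=(M.inv()*Mt).as_rotvec()/n; d=(np.array(p)-p0)/n
    rows=[]
    Mi=M
    for i in range(n):
        sh=(Mi*R.from_rotvec(w/2)).inv().apply(d); Mi=Mi*R.from_rotvec(w)
        rows.append(list(np.round(w,4)+0.)+list(np.round(sh,4)+0.)+[op])
    print("t",s["time_s"],"pos",np.round(p0,4),"yaw",round(np.arctan2(M.as_matrix()[1,0],M.as_matrix()[0,0]),4),"tool z",np.round(M.as_matrix()[:,2],4),"F",np.round(s["force"],2),"wid",round(s["gripper_width"],4))
    print("total d",np.round(d*n,4),"step",np.linalg.norm(d))
    for r in rows: print([float(x) for x in r])
E
python3 - <<'E'
from h import *
plan([.46,-.27,.24],-.18,10)
E
```

```text
t 1.05 pos [ 0.2313 -0.6074  0.2393] yaw -1.207 tool z [-0.  0. -1.] F [ 0.49  0.04 -0.18] wid 0.0857
total d [0.2287 0.3374 0.0007] step 0.040764439987774334
[0.0, 0.0, -0.1027, -0.0217, -0.0345, -0.0001, 0.0854]
[0.0, 0.0, -0.1027, -0.018, -0.0366, -0.0001, 0.0854]
[0.0, 0.0, -0.1027, -0.0142, -0.0382, -0.0001, 0.0854]
[0.0, 0.0, -0.1027, -0.0102, -0.0395, -0.0001, 0.0854]
[0.0, 0.0, -0.1027, -0.0061, -0.0403, -0.0001, 0.0854]
[0.0, 0.0, -0.1027, -0.0019, -0.0407, -0.0001, 0.0854]
[0.0, 0.0, -0.1027, 0.0023, -0.0407, -0.0001, 0.0854]
[0.0, 0.0, -0.1027, 0.0065, -0.0403, -0.0001, 0.0854]
[0.0, 0.0, -0.1027, 0.0105, -0.0394, -0.0001, 0.0854]
[0.0, 0.0, -0.1027, 0.0145, -0.0381, -0.0001, 0.0854]
```

Emit:
apply_moves:
  steps: [0,0,-0.1027,-0.0217,-0.0345,0,0.0854,0,0,-0.1027,-0.018,-0.0366,0,0.0854,0,0,-0.1027,-0.0142,-0.0382,0,0.0854,0,0,-0.1027,-0.0102,-0.0395,0,0.0854,0,0,-0.1027,-0.0061,-0.0403,0,0.0854,0,0,-0.1027,-0.0019,-0.0407,0,0.0854,0,0,-0.1027,0.0023,-0.0407,0,0.0854,0,0,-0.1027,0.0065,-0.0403,0,0.0854,0,0,-0.1027,0.0105,-0.0394,0,0.0854,0,0,-0.1027,0.0145,-0.0381,0,0.0854]
  force: 60

```text
time_s: 1.88
tcp_pos: [0.4777, -0.2803, 0.2397]
tcp_rot: [3.129, -0.275, 0.001]
force: [0.5, -0.1, -0.6]
gripper_width: 0.0853
```

```bash
python3 - <<'E'
from h import *
plan([.475,.2,.22],-.18,10)
plan([.475,.2,.22],-.18,20)
E
```

```text
t 1.8833 pos [ 0.4777 -0.2803  0.2397] yaw -0.1751 tool z [ 5.e-04 -5.e-04 -1.e+00] F [ 0.53 -0.05 -0.64] wid 0.0853
total d [-0.0027  0.4803 -0.0197] step 0.048068057831777394
[0.0, -0.0001, 0.0005, -0.0086, -0.0472, 0.0019, 0.0854]
[0.0, -0.0001, 0.0005, -0.0087, -0.0472, 0.0019, 0.0854]
[0.0, -0.0001, 0.0005, -0.0087, -0.0472, 0.002, 0.0854]
[0.0, -0.0001, 0.0005, -0.0087, -0.0472, 0.002, 0.0854]
[0.0, -0.0001, 0.0005, -0.0087, -0.0472, 0.002, 0.0854]
[0.0, -0.0001, 0.0005, -0.0088, -0.0472, 0.002, 0.0854]
[0.0, -0.0001, 0.0005, -0.0088, -0.0472, 0.002, 0.0854]
[0.0, -0.0001, 0.0005, -0.0088, -0.0472, 0.002, 0.0854]
[0.0, -0.0001, 0.0005, -0.0088, -0.0472, 0.002, 0.0854]
[0.0, -0.0001, 0.0005, -0.0089, -0.0472, 0.002, 0.0854]
t 1.8833 pos [ 0.4777 -0.2803  0.2397] yaw -0.1751 tool z [ 5.e-04 -5.e-04 -1.e+00] F [ 0.53 -0.05 -0.64] wid 0.0853
total d [-0.0027  0.4803 -0.0197] step 0.024034028915888697
[0.0, 0.0, 0.0002, -0.0043, -0.0236, 0.001, 0.0854]
[0.0, 0.0, 0.0002, -0.0043, -0.0236, 0.001, 0.0854]
[0.0, 0.0, 0.0002, -0.0043, -0.0236, 0.001, 0.0854]
[0.0, 0.0, 0.0002, -0.0043, 
[... 155 characters left out ...]
 -0.0236, 0.001, 0.0854]
[0.0, 0.0, 0.0002, -0.0044, -0.0236, 0.001, 0.0854]
[0.0, 0.0, 0.0002, -0.0044, -0.0236, 0.001, 0.0854]
[0.0, 0.0, 0.0002, -0.0044, -0.0236, 0.001, 0.0854]
[0.0, 0.0, 0.0002, -0.0044, -0.0236, 0.001, 0.0854]
[0.0, 0.0, 0.0002, -0.0044, -0.0236, 0.001, 0.0854]
[0.0, 0.0, 0.0002, -0.0044, -0.0236, 0.001, 0.0854]
[0.0, 0.0, 0.0002, -0.0044, -0.0236, 0.001, 0.0854]
[0.0, 0.0, 0.0002, -0.0044, -0.0236, 0.001, 0.0854]
[0.0, 0.0, 0.0002, -0.0044, -0.0236, 0.001, 0.0854]
[0.0, 0.0, 0.0002, -0.0044, -0.0236, 0.001, 0.0854]
[0.0, 0.0, 0.0002, -0.0044, -0.0236, 0.001, 0.0854]
[0.0, 0.0, 0.0002, -0.0044, -0.0236, 0.001, 0.0854]
[0.0, 0.0, 0.0002, -0.0044, -0.0236, 0.001, 0.0854]
```

Emit:
apply_moves:
  steps: [0,0,0,-0.007,-0.039,0.001,0.0854,0,0,0,-0.007,-0.039,0.001,0.0854,0,0,0,-0.007,-0.039,0.001,0.0854,0,0,0,-0.007,-0.039,0.001,0.0854,0,0,0,-0.007,-0.039,0.001,0.0854,0,0,0,-0.007,-0.039,0.001,0.0854,0,0,0,-0.007,-0.039,0.001,0.0854,0,0,0,-0.007,-0.039,0.001,0.0854,0,0,0,-0.007,-0.039,0.001,0.0854,0,0,0,-0.007,-0.039,0.001,0.0854]

```text
time_s: 2.72
tcp_pos: [0.4775, 0.1161, 0.2297]
tcp_rot: [3.129, -0.283, 0.002]
force: [1.6, 0.5, 0.0]
gripper_width: 0.0853
```

```bash
python3 - <<'E'
from h import *
plan([.4845,.257,.20],-.18,8)
E
```

```text
t 2.7167 pos [0.4775 0.1161 0.2297] yaw -0.1803 tool z [ 1.1e-03 -3.0e-04 -1.0e+00] F [1.57 0.46 0.  ] wid 0.0853
total d [ 0.007   0.1409 -0.0297] step 0.0180263461593159
[0.0, -0.0001, 0.0, -0.0023, -0.0175, 0.0037, 0.0854]
[0.0, -0.0001, 0.0, -0.0023, -0.0175, 0.0037, 0.0854]
[0.0, -0.0001, 0.0, -0.0023, -0.0175, 0.0037, 0.0854]
[0.0, -0.0001, 0.0, -0.0023, -0.0175, 0.0037, 0.0854]
[0.0, -0.0001, 0.0, -0.0023, -0.0175, 0.0037, 0.0854]
[0.0, -0.0001, 0.0, -0.0023, -0.0175, 0.0037, 0.0854]
[0.0, -0.0001, 0.0, -0.0023, -0.0175, 0.0037, 0.0854]
[0.0, -0.0001, 0.0, -0.0023, -0.0175, 0.0037, 0.0854]
```

Emit:
apply_moves:
  steps: [0,0,0,-0.0023,-0.016,0.003,0.0854,0,0,0,-0.0023,-0.016,0.003,0.0854,0,0,0,-0.0023,-0.016,0.003,0.0854,0,0,0,-0.0023,-0.016,0.003,0.0854,0,0,0,-0.0023,-0.016,0.003,0.0854,0,0,0,-0.0023,-0.016,0.003,0.0854,0,0,0,-0.0023,-0.016,0.003,0.0854,0,0,0,-0.0023,-0.016,0.003,0.0854,0,0,0,0,0,0,0.0854,0,0,0,0,0,0,0.0854]

```text
time_s: 3.55
tcp_pos: [0.4823, 0.2441, 0.2052]
tcp_rot: [-3.129, 0.28, 0.001]
force: [0.4, -0.4, -0.0]
gripper_width: 0.0854
```

```bash
python3 - <<'E'
from h import *
np.set_printoptions(precision=4,suppress=True)
P=optics.camera_params("wrist"); im=save("wrist","pics/w1.png")
for d in optics.pinpoint("wrist","casting_a_grip")[:4]: print(round(d["conf"],2),towld("wrist",d["location"],P))
for d in optics.pinpoint("wrist","mould")[:2]: print("m",round(d["conf"],2),towld("wrist",d["location"],P))
plan([.4845,.257,.1],-.18,10)
print(readout.sense()["qd"])
E
```

```text
0.67 [0.5039 0.3494 0.0683]
t 3.7 pos [0.483  0.2424 0.2054] yaw -0.1813 tool z [ 0.0002 -0.0005 -1.    ] F [ 0.3  -0.59 -0.24] wid 0.0852
total d [ 0.0015  0.0146 -0.1054] step 0.010645440187177018
[0.0, 0.0, -0.0001, -0.0001, -0.0015, 0.0105, 0.0854]
[0.0, 0.0, -0.0001, -0.0001, -0.0015, 0.0105, 0.0854]
[0.0, 0.0, -0.0001, -0.0001, -0.0015, 0.0105, 0.0854]
[0.0, 0.0, -0.0001, -0.0001, -0.0015, 0.0105, 0.0854]
[0.0, 0.0, -0.0001, -0.0001, -0.0015, 0.0105, 0.0854]
[0.0, 0.0, -0.0001, -0.0001, -0.0015, 0.0105, 0.0854]
[0.0, 0.0, -0.0001, -0.0001, -0.0015, 0.0105, 0.0854]
[0.0, 0.0, -0.0001, -0.0001, -0.0015, 0.0105, 0.0854]
[0.0, 0.0, -0.0001, -0.0001, -0.0015, 0.0105, 0.0854]
[0.0, 0.0, -0.0001, -0.0001, -0.0015, 0.0105, 0.0854]
[ 0.0045 -0.0018  0.     -0.0002 -0.0005 -0.0013 -0.004 ]
```

View pics/w1.png

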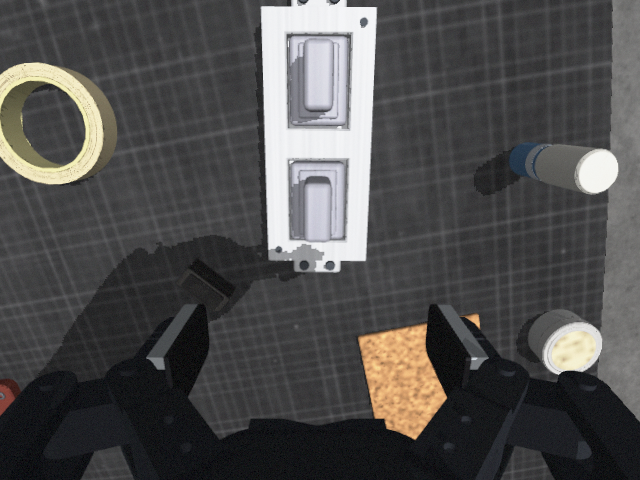

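Wrist view: the mould's top face spans (262,8)-(377,8)-(367,261)-(268,259). Bar A is at about (319,75) and bar B at about (318,210), and both bars line up with the jaws. I'll cross-check positions against this view.

```bash
python3 - <<'E'
from h import *
np.set_printoptions(precision=4,suppress=True)
w=ray2z("wrist",[(262,8),(377,8),(367,261),(268,259)],.034); print(w,w.mean(0)); a=(w[0]-w[3])+(w[1]-w[2]); print("yaw",np.arctan2(-a[0],a[1]))
# cavity outlines
for q in ([(288,33),(351,33),(349,128),(289,127)],[(290,158),(349,158),(347,241),(290,240)]):
    w=ray2z("wrist",q,.034); print(w.mean(0),np.linalg.norm(w[0]-w[1]),np.linalg.norm(w[1]-w[2]))
import cv2
im=cv2.imread("pics/w1.png"); c=cv2.resize(im[0:270,240:400],None,fx=3,fy=2.2,interpolation=cv2.INTER_CUBIC); cv2.imwrite("pics/w1c.png",c)
E
```

```text
[[0.4707 0.4042 0.034 ]
 [0.5529 0.3893 0.034 ]
 [0.5175 0.1967 0.034 ]
 [0.4335 0.214  0.034 ]] [0.4937 0.301  0.034 ]
yaw -0.18756446862465578
[0.5026 0.3469 0.034 ] 0.04640754793584621 0.06794159377666541
[0.486  0.2566 0.034 ] 0.047154529105402763 0.06957661743912144
```

View pics/w1c.png

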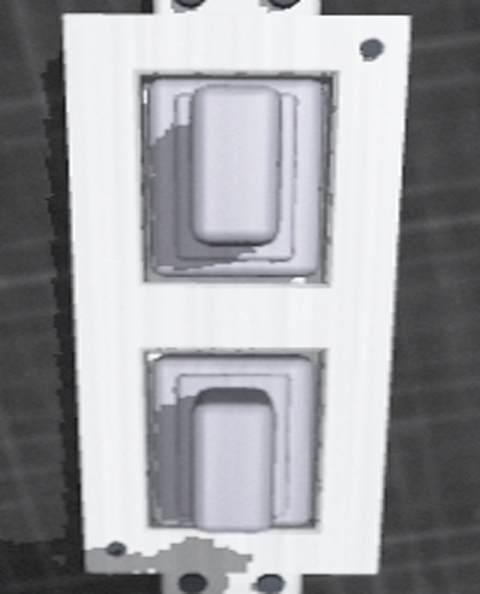

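Both views agree: B is at (0.4855, 0.257), A at (0.502, 0.347), yaw about -0.18. I'm descending on B.

Emit:
apply_moves:
  steps: [0,0,0,0,-0.005,0,0.0854,0,0,0,0,-0.005,0.005,0.0854,0,0,0,0,-0.005,0.015,0.0854,0,0,0,0,0,0.018,0.0854,0,0,0,0,0,0.018,0.0854,0,0,0,0,0,0.015,0.0854,0,0,0,0,0,0.01,0.0854,0,0,0,0,0,0.009,0.0854,0,0,0,0,0,0,0.0854,0,0,0,0,0,0,0.0854]

```text
time_s: 4.53
tcp_pos: [0.4854, 0.2584, 0.1154]
tcp_rot: [-3.129, 0.282, 0.001]
force: [-0.0, 0.7, 0.6]
gripper_width: 0.0853
```

```bash
python3 - <<'E'
from h import *
plan([.4855,.257,.054],-.183,6)
save("wrist","pics/w2.png"); save("scene","pics/s2.png")
E
```

```text
t 4.5333 pos [0.4854 0.2584 0.1154] yaw -0.1799 tool z [-3.e-04  2.e-04 -1.e+00] F [-0.02  0.74  0.59] wid 0.0853
total d [ 0.0001 -0.0014 -0.0614] step 0.010233704380046425
[0.0, 0.0001, 0.0005, 0.0001, 0.0002, 0.0102, 0.0854]
[0.0, 0.0001, 0.0005, 0.0001, 0.0002, 0.0102, 0.0854]
[0.0, 0.0001, 0.0005, 0.0001, 0.0002, 0.0102, 0.0854]
[0.0, 0.0001, 0.0005, 0.0001, 0.0002, 0.0102, 0.0854]
[0.0, 0.0001, 0.0005, 0.0001, 0.0002, 0.0102, 0.0854]
[0.0, 0.0001, 0.0005, 0.0001, 0.0002, 0.0102, 0.0854]
```

View pics/w2.png

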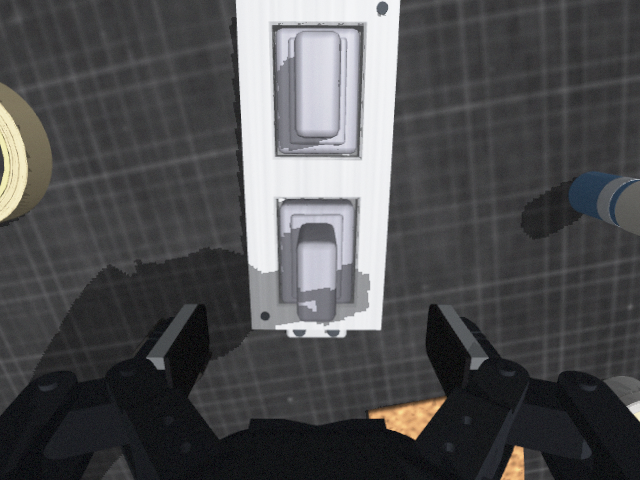

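View pics/s2.png

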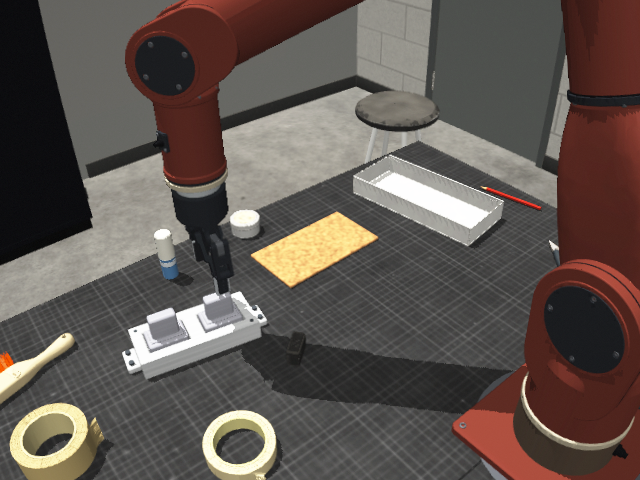

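The wrist view shows bar B at column 317, midway between the pads (185–450), and the scene view shows the gripper over B. Now I go down and close.

Emit:
apply_moves:
  steps: [0,0,0,0,0.001,0.012,0.0854,0,0,0,0,0,0.014,0.0854,0,0,0,0,0,0.014,0.0854,0,0,0,0,0,0.012,0.0854,0,0,0,0,0,0.007,0.0854,0,0,0,0,0,0.002,0.0854,0,0,0,0,0,0,0.0854,0,0,0,0,0,0,0.045,0,0,0,0,0,0,0.03,0,0,0,0,0,0,0.025]
  force: 50

```text
time_s: 5.47
tcp_pos: [0.4856, 0.2575, 0.055]
tcp_rot: [-3.128, 0.282, -0.002]
force: [0.2, -1.1, 0.9]
gripper_width: 0.0516
```

```bash
python3 - <<'E'
from h import *
plan([.4855,.257,.054],-.183,6)
E
```

```text
t 5.4667 pos [0.4856 0.2575 0.055 ] yaw -0.18 tool z [ 1.e-03  4.e-04 -1.e+00] F [ 0.16 -1.12  0.92] wid 0.0516
total d [-0.0001 -0.0005 -0.001 ] step 0.0001800036810975201
[-0.0001, -0.0002, 0.0005, 0.0, 0.0001, 0.0002, 0.0854]
[-0.0001, -0.0002, 0.0005, 0.0, 0.0001, 0.0002, 0.0854]
[-0.0001, -0.0002, 0.0005, 0.0, 0.0001, 0.0002, 0.0854]
[-0.0001, -0.0002, 0.0005, 0.0, 0.0001, 0.0002, 0.0854]
[-0.0001, -0.0002, 0.0005, 0.0, 0.0001, 0.0002, 0.0854]
[-0.0001, -0.0002, 0.0005, 0.0, 0.0001, 0.0002, 0.0854]
```

Emit:
apply_moves:
  steps: [0,0,0,0,0,0,0.03,0,0,0,0,0,0,0.022,0,0,0,0,0,0,0.015,0,0,0,0,0,0,0.01,0,0,0,0,0,0,0,0,0,0,0,0,0,0,0,0,0,0,0,0,0,0,0,0,0,0,0,0,0,0,0,0,0,0,0,0,0,0,0,0,0,0]
  force: 50

```text
time_s: 6.3
tcp_pos: [0.4853, 0.2573, 0.0547]
tcp_rot: [-3.129, 0.282, -0.001]
force: [-2.0, -1.2, 5.9]
gripper_width: 0.0195
```

```bash
python3 - <<'E'
from h import *
s=readout.sense(); print(s["force"],s["torque"],s["effort"],s["gripper_width"],s["tcp_pos"],s["tcp_rot"])
save("wrist","pics/w3.png")
E
```

```text
[-1.97989171 -1.19262396  5.88383844] [-0.25556061  0.29131837 -0.01726899] [ 1.91001187e-02 -5.17490959e+01 -8.97254258e+00 -3.19291735e+01
  1.20322304e-01 -6.41572103e-01 -1.95165037e-02] 0.019502211091724002 [0.48529626 0.25731667 0.05468063] [-3.12884450e+00  2.82295122e-01 -5.95153272e-04]
```

View pics/w3.png

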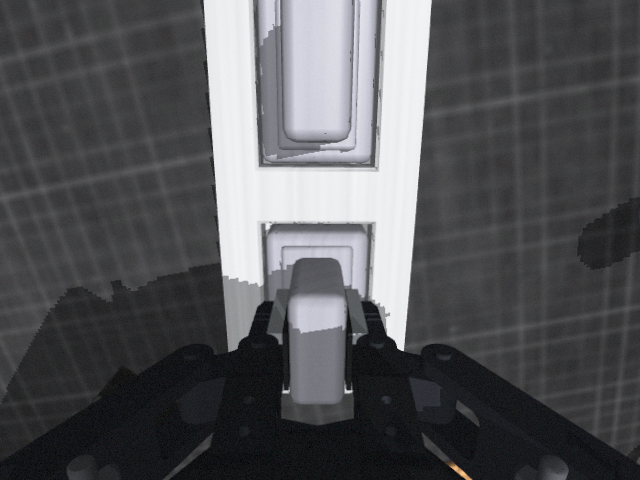

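The jaws have closed on bar B with a width of 19.5 mm, and it sits centred between the pads at (318,330). I'm lifting it straight up.

Emit:
apply_moves:
  steps: [0,0,0,0,0,-0.003,0,0,0,0,0,0,-0.006,0,0,0,0,0,0,-0.01,0,0,0,0,0,0,-0.015,0,0,0,0,0,0,-0.02,0,0,0,0,0,0,-0.024,0,0,0,0,0,0,-0.026,0,0,0,0,0,0,-0.026,0,0,0,0,0,0,-0.024,0,0,0,0,0,0,-0.012,0]
  force: 70

```text
time_s: 7.18
tcp_pos: [0.4857, 0.258, 0.2239]
tcp_rot: [-3.127, 0.282, -0.005]
force: [0.9, 0.7, -4.8]
gripper_width: 0.0189
```

Emit:
apply_moves:
  steps: [0,0,0,0,0,0,0,0,0,0,0,0,0,0,0,0,0,0,0,0,0,0,0,0,0,0,0,0,0,0,0,0,0,0,0,0,0,0,0,0,0,0,0,0,0,0,0,0,0,0,0,0,0,0,0,0,0,0,0,0,0,0,0,0,0,0,0,0,0,0]

```text
time_s: 8.02
tcp_pos: [0.4852, 0.2572, 0.2203]
tcp_rot: [-3.129, 0.282, 0.0]
force: [-0.6, -0.7, -5.6]
gripper_width: 0.0187
```

```bash
python3 - <<'E'
from h import *
fs=[]
P=optics.camera_params("wrist")
save("wrist","pics/w4.png");fs.append(readout.sense()["force"]);
for i in range(7):
    im=optics.grab_frame("scene");fs.append(readout.sense()["force"])
cv2.imwrite("pics/s4.png",im[:,:,::-1])
print(np.round(fs,2),np.mean(fs,0)); s=readout.sense(); print(s["effort"],s["time_s"],s["tcp_pos"],s["tcp_rot"],s["gripper_width"],s["torque"])
E
```

```text
[[ 0.26 -0.03 -5.94]
 [-0.65  0.49 -5.49]
 [-0.29 -0.33 -5.85]
 [-1.03  0.95 -5.53]
 [ 0.72 -0.01 -5.62]
 [-0.47  0.33 -5.7 ]
 [ 0.05 -0.1  -5.77]
 [-0.01  0.17 -4.5 ]] [-0.17716321  0.18250092 -5.54954276]
[-1.55078644e-03 -4.83780456e+01 -6.43790692e+00 -4.20120084e+01
  1.83201756e-02  6.29673057e-03 -2.43475270e-04] 8.4167 [0.48516863 0.25724735 0.22035605] [-3.12882407e+00  2.82374528e-01 -2.95227845e-05] 0.019270624562026634 [-0.00248127 -0.0245107  -0.01204711]
```

View pics/s4.png

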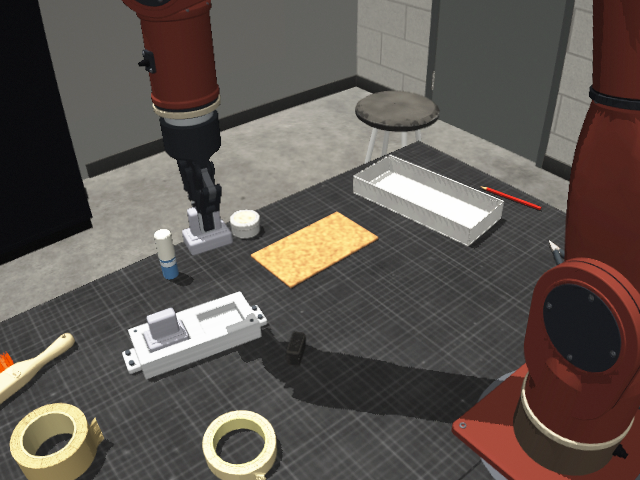

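B weighs about 5.5 N (0.56 kg), and the scene shows it hanging upright with its cavity empty. With a 1.5x ratio and a 0.65 kg maximum, B should be the heavier. I still follow the order: set B on the right (-y) part of the mat, then weigh A.

Emit:
apply_moves:
  steps: [0,0,0,0,0,0,0,0,0,0,0,0,0,0,0,0,0,0,0,0,0,0,0,0,0,0,0,0,0,0,0,0.0027,0.0059,0,0,0,0,0,0.0054,0.0119,0,0,0,0,0,0.0094,0.0208,0,0,0,0,0,0.0121,0.0267,0,0,0,0,0,0.0134,0.0297,0,0,0,0,0,0.0134,0.0297,0,0]

```text
time_s: 9.25
tcp_pos: [0.5185, 0.1228, 0.2205]
tcp_rot: [3.129, -0.281, 0.001]
force: [0.7, 0.1, -5.7]
gripper_width: 0.0193
```

Emit:
apply_moves:
  steps: [0,0,0,0.0134,0.0297,0,0,0,0,0,0.0134,0.0297,0,0,0,0,0,0.0134,0.0297,0,0,0,0,0,0.0107,0.0237,0,0,0,0,0,0.0094,0.0208,0,0,0,0,0,0.0067,0.0148,0,0,0,0,0,0.0067,0.0148,0,0,0,0,0,0.004,0.0089,0,0,0,0,-0.04,0,0,0,0,0,0,-0.06,0,0,0,0]

```text
time_s: 10.08
tcp_pos: [0.5639, -0.0598, 0.2201]
tcp_rot: [-3.139, 0.126, 0.001]
force: [0.6, 1.3, -5.7]
gripper_width: 0.0191
```

Emit:
apply_moves:
  steps: [0,0,-0.06,0,0,0,0,0,0,-0.038,0,0,0,0,0,0,0,0,0,0.004,0,0,0,0,0,0,0.01,0,0,0,0,0,0,0.016,0,0,0,0,0,0,0.02,0,0,0,0,0,0,0.02,0,0,0,0,0,0,0.02,0,0,0,0,0,0,0.018,0,0,0,0,0,0,0.01,0]

```text
time_s: 10.92
tcp_pos: [0.5623, -0.0587, 0.0992]
tcp_rot: [-3.141, -0.026, 0.006]
force: [-0.9, 0.1, -5.7]
gripper_width: 0.0188
```

```bash
python3 - <<'E'
from h import *
save("scene","pics/s5.png");
plan([.564,-.059,.044],.018,5,0)
save("wrist","pics/w5.png"); 
E
```

```text
t 10.9667 pos [ 0.5618 -0.0587  0.0983] yaw 0.0171 tool z [-5.e-03  9.e-04 -1.e+00] F [-2.02 -0.88 -7.01] wid 0.0195
total d [ 0.0022 -0.0003 -0.0543] step 0.010861387791636062
[-0.0002, 0.001, -0.0002, 0.0005, 0.0001, 0.0108, 0.0]
[-0.0002, 0.001, -0.0002, 0.0005, 0.0001, 0.0109, 0.0]
[-0.0002, 0.001, -0.0002, 0.0005, 0.0001, 0.0109, 0.0]
[-0.0002, 0.001, -0.0002, 0.0005, 0.0001, 0.0109, 0.0]
[-0.0002, 0.001, -0.0002, 0.0005, 0.0001, 0.0109, 0.0]
```

View pics/s5.png

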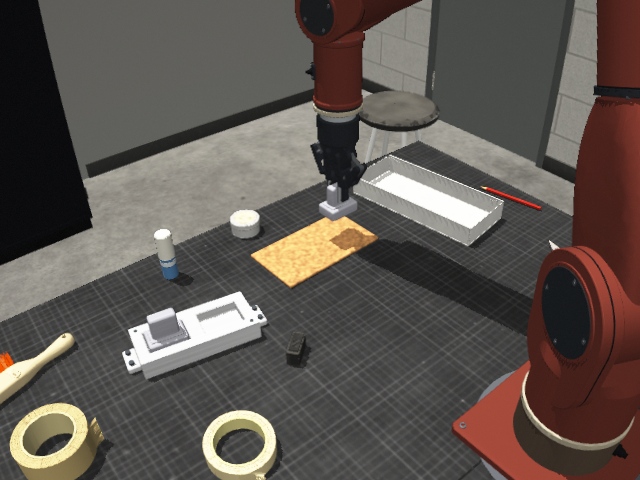

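View pics/w5.png

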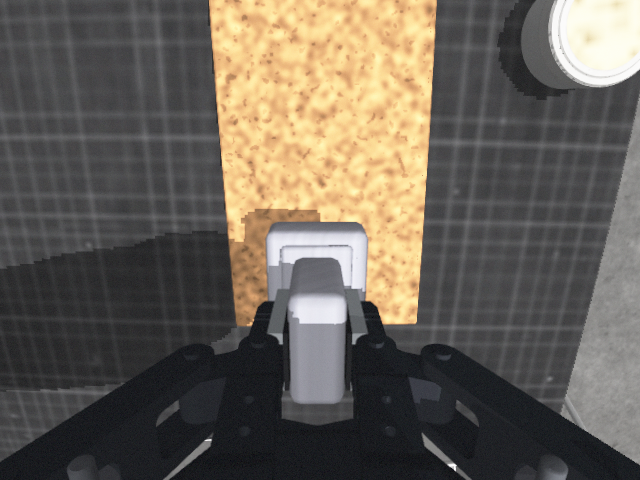

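The casting hangs upright, centred over the right-hand part of the mat: in the wrist view the foot is at x 268–366 and the mat at 235–418. I'm lowering the rest of the way.

Emit:
apply_moves:
  steps: [0,0,0,0.001,0,0.01,0,0,0,0,0.001,0,0.011,0,0,0,0,0,0,0.01,0,0,0,0,0,0,0.008,0,0,0,0,0,0,0.005,0,0,0,0,0,0,0.002,0,0,0,0,0,0,0,0,0,0,0,0,0,0,0,0,0,0,0,0,0,0,0,0,0,0,0,0,0]

```text
time_s: 11.85
tcp_pos: [0.5664, -0.0588, 0.0569]
tcp_rot: [3.141, 0.028, 0.001]
force: [0.1, 0.4, -4.3]
gripper_width: 0.0192
```

```bash
python3 - <<'E'
from h import *
plan([.564,-.059,.0427],.018,5,0)
E
```

```text
t 11.85 pos [ 0.5664 -0.0588  0.0569] yaw 0.0179 tool z [ 9.e-04 -2.e-04 -1.e+00] F [ 0.12  0.45 -4.34] wid 0.0192
total d [-0.0024 -0.0002 -0.0142] step 0.002874977099446751
[0.0, -0.0002, 0.0, -0.0005, 0.0, 0.0028, 0.0]
[0.0, -0.0002, 0.0, -0.0005, 0.0, 0.0028, 0.0]
[0.0, -0.0002, 0.0, -0.0005, 0.0, 0.0028, 0.0]
[0.0, -0.0002, 0.0, -0.0005, 0.0, 0.0028, 0.0]
[0.0, -0.0002, 0.0, -0.0005, 0.0, 0.0028, 0.0]
```

Emit:
apply_moves:
  steps: [0,0,0,-0.001,0,0.003,0,0,0,0,-0.001,0,0.003,0,0,0,0,0,0,0.003,0,0,0,0,0,0,0.002,0,0,0,0,0,0,0.001,0,0,0,0,0,0,0.001,0,0,0,0,0,0,0.0005,0,0,0,0,0,0,0.0005,0,0,0,0,0,0,0,0,0,0,0,0,0,0,0]

```text
time_s: 12.68
tcp_pos: [0.5639, -0.0588, 0.0428]
tcp_rot: [3.141, 0.028, -0.0]
force: [-4.1, 0.9, 4.3]
gripper_width: 0.0186
```

```bash
python3 - <<'E'
from h import *
plan([.564,-.059,.0427],.018,5,0)
E
```

```text
t 12.6833 pos [ 0.5639 -0.0588  0.0428] yaw 0.0179 tool z [-0.e+00 -2.e-04 -1.e+00] F [-4.06  0.93  4.31] wid 0.0186
total d [ 0.0001 -0.0002 -0.0001] step 4.975319138191243e-05
[0.0, 0.0, 0.0, 0.0, 0.0, 0.0, 0.0]
[0.0, 0.0, 0.0, 0.0, 0.0, 0.0, 0.0]
[0.0, 0.0, 0.0, 0.0, 0.0, 0.0, 0.0]
[0.0, 0.0, 0.0, 0.0, 0.0, 0.0, 0.0]
[0.0, 0.0, 0.0, 0.0, 0.0, 0.0, 0.0]
```

Contact is confirmed: Fz went from -5.6 to +4.3 N at the expected height. Opening the jaws.

Emit:
apply_moves:
  steps: [0,0,0,0,0,0,0.03,0,0,0,0,0,0,0.045,0,0,0,0,0,0,0.06,0,0,0,0,0,0,0.075,0,0,0,0,0,0,0.0854,0,0,0,0,0,0,0.0854,0,0,0,0,0,0,0.0854,0,0,0,0,0,0,0.0854,0,0,0,0,0,0,0.0854,0,0,0,0,0,0,0.0854]

```text
time_s: 13.52
tcp_pos: [0.564, -0.0588, 0.0423]
tcp_rot: [-3.141, -0.028, 0.0]
force: [0.4, 0.0, 0.6]
gripper_width: 0.0853
```

Emit:
apply_moves:
  steps: [0,0,0,0,0,-0.004,0.0854,0,0,0,0,0,-0.008,0.0854,0,0,0,0,0,-0.014,0.0854,0,0,0,0,0,-0.018,0.0854,0,0,0,0,0,-0.02,0.0854,0,0,0,0,0,-0.025,0.0854,0,0,0,0,0,-0.025,0.0854,0,0,0,0,0,-0.02,0.0854,0,0,0,0,0,-0.012,0.0854,0,0,0,0,0,-0.008,0.0854]

```text
time_s: 14.35
tcp_pos: [0.5646, -0.0587, 0.1985]
tcp_rot: [3.141, 0.028, 0.004]
force: [-0.5, -0.0, 0.1]
gripper_width: 0.0857
```

```bash
python3 - <<'E'
from h import *
np.set_printoptions(precision=4,suppress=True)
P=optics.camera_params("wrist")
save("wrist","pics/w6.png");save("scene","pics/s6.png")
for d in optics.pinpoint("wrist","casting_a_grip")[:4]: print(round(d["conf"],2),towld("wrist",d["location"],P))
plan([.502,.347,.19],-.183,20)
E
```

```text
t 14.5 pos [ 0.5639 -0.0588  0.1961] yaw 0.0179 tool z [-0.     -0.0001 -1.    ] F [-0.46 -0.25 -0.59] wid 0.0855
total d [-0.0619  0.4058 -0.0061] step 0.020528786316214527
[0.0, 0.0, 0.01, -0.0028, -0.0203, 0.0003, 0.0854]
[0.0, 0.0, 0.01, -0.003, -0.0203, 0.0003, 0.0854]
[0.0, 0.0, 0.01, -0.0032, -0.0203, 0.0003, 0.0854]
[0.0, 0.0, 0.01, -0.0034, -0.0202, 0.0003, 0.0854]
[0.0, 0.0, 0.01, -0.0036, -0.0202, 0.0003, 0.0854]
[0.0, 0.0, 0.01, -0.0038, -0.0202, 0.0003, 0.0854]
[0.0, 0.0, 0.01, -0.0041, -0.0201, 0.0003, 0.0854]
[0.0, 0.0, 0.01, -0.0043, -0.0201, 0.0003, 0.0854]
[0.0, 0.0, 0.01, -0.0045, -0.02, 0.0003, 0.0854]
[0.0, 0.0, 0.01, -0.0047, -0.02, 0.0003, 0.0854]
[0.0, 0.0, 0.01, -0.0049, -0.0199, 0.0003, 0.0854]
[0.0, 0.0, 0.01, -0.0051, -0.0199, 0.0003, 0.0854]
[0.0, 0.0, 0.01, -0.0053, -0.0198, 0.0003, 0.0854]
[0.0, 0.0, 0.01, -0.0055, -0.0198, 0.0003, 0.0854]
[0.0, 0.0, 0.01, -0.0057, -0.0197, 0.0003, 0.0854]
[0.0, 0.0, 0.01, -0.0059, -0.0197, 0.0003, 0.0854]
[0.0, 0.0, 0.01, -0.006, -0.0196, 0.0003, 0.0854]
[0.0, 0.0, 0.01, -0.0062, -0.0196, 0.0003, 0.0854]
[0.0, 0.0, 0.01, -0.0064, -0.0195, 0.0003, 0.0854]
[0.0, 0.0, 0.01, -0.0066, -0.0194, 0.0003, 0.0854]
```

View pics/s6.png

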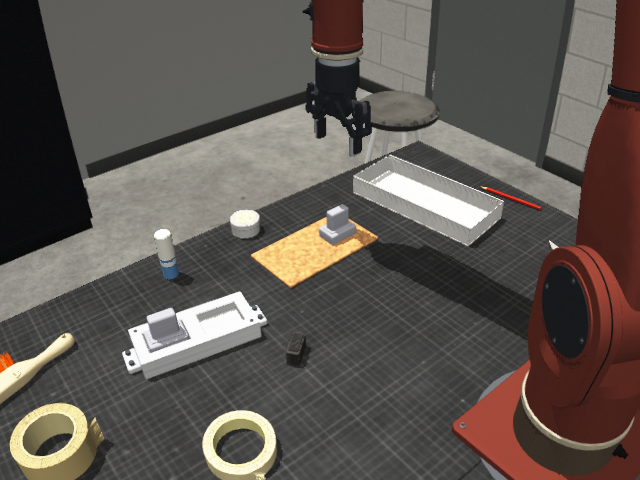

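View pics/w6.png

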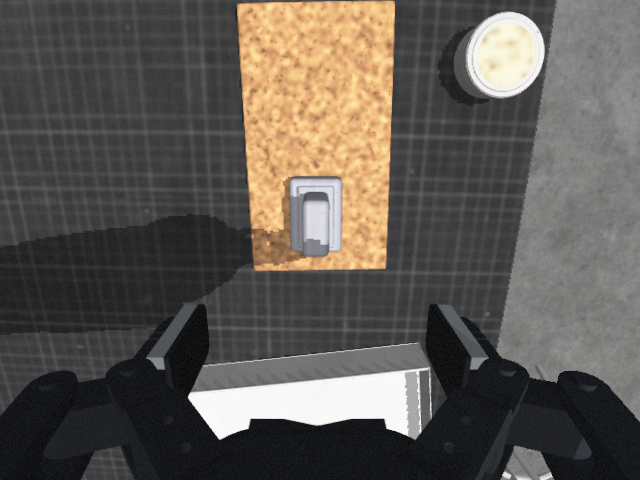

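B stands upright on the mat: its foot in the wrist view is at (291–342, 177–256), inside the cork. On to A.

Emit:
apply_moves:
  steps: [0,0,0.1,0,0,0,0.0854,0,0,0.1,0,0,0,0.0854,0,0,0,-0.004,-0.0116,0,0.0854,0,0,0,-0.0081,-0.0233,0,0.0854,0,0,0,-0.0121,-0.0349,0,0.0854,0,0,0,-0.0135,-0.0388,0,0.0854,0,0,0,-0.0135,-0.0388,0,0.0854,0,0,0,-0.0135,-0.0388,0,0.0854,0,0,0,-0.0135,-0.0388,0,0.0854,0,0,0,-0.0135,-0.0388,0,0.0854]

```text
time_s: 15.33
tcp_pos: [0.5198, 0.2198, 0.1954]
tcp_rot: [3.129, -0.279, -0.002]
force: [1.2, 0.4, -0.4]
gripper_width: 0.0853
```

Emit:
apply_moves:
  steps: [0,0,0,-0.0135,-0.0388,0,0.0854,0,0,0,-0.0108,-0.031,0,0.0854,0,0,0,-0.0081,-0.0233,0,0.0854,0,0,0,-0.0054,-0.0155,0,0.0854,0,0,0,-0.004,-0.0116,0,0.0854,0,0,0,-0.0013,-0.0039,0,0.0854,0,0,0,0,0,0.015,0.0854,0,0,0,0,0,0.02,0.0854,0,0,0,0,0,0.02,0.0854,0,0,0,0,0,0.01,0.0854]

```text
time_s: 16.17
tcp_pos: [0.5011, 0.3452, 0.1286]
tcp_rot: [3.126, -0.285, -0.004]
force: [-0.6, -0.1, 0.4]
gripper_width: 0.0853
```

```bash
python3 - <<'E'
from h import *
np.set_printoptions(precision=4,suppress=True)
im=optics.grab_frame("scene")
P=optics.camera_params("wrist")
save("wrist","pics/w7.png")
for d in optics.pinpoint("wrist","casting_a_grip")[:4]: print(round(d["conf"],2),towld("wrist",d["location"],P))
plan([.502,.347,.054],-.183,6)
E
```

```text
0.58 [0.5023 0.3516 0.0659]
t 16.3167 pos [0.5015 0.3463 0.1309] yaw -0.1822 tool z [-0.0013 -0.0008 -1.    ] F [0.19 1.42 0.09] wid 0.0854
total d [ 0.0005  0.0007 -0.0769] step 0.012819121983936008
[0.0002, 0.0002, 0.0001, 0.0001, -0.0001, 0.0128, 0.0854]
[0.0002, 0.0002, 0.0001, 0.0001, -0.0001, 0.0128, 0.0854]
[0.0002, 0.0002, 0.0001, 0.0001, -0.0001, 0.0128, 0.0854]
[0.0002, 0.0002, 0.0001, 0.0001, -0.0001, 0.0128, 0.0854]
[0.0002, 0.0002, 0.0001, 0.0001, -0.0001, 0.0128, 0.0854]
[0.0002, 0.0002, 0.0001, 0.0001, -0.0001, 0.0128, 0.0854]
```

View pics/w7.png

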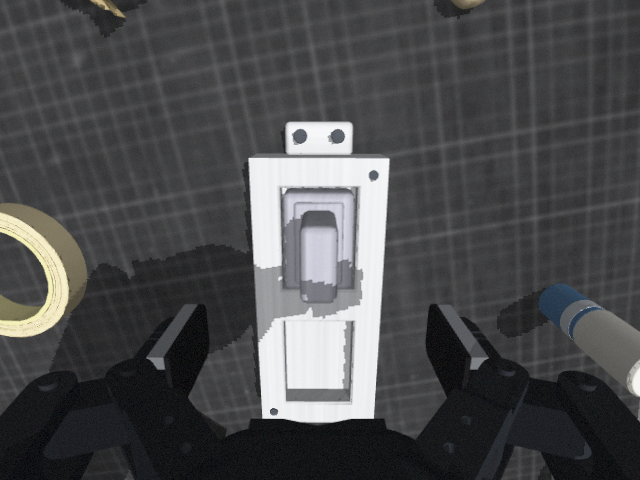

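Bar A (column 318) is centred between the pads, and the glue stick is well clear on the right. Descending and closing.

Emit:
apply_moves:
  steps: [0,0,0,0,-0.001,0.012,0.0854,0,0,0,0,0,0.018,0.0854,0,0,0,0,0,0.018,0.0854,0,0,0,0,0,0.015,0.0854,0,0,0,0,0,0.009,0.0854,0,0,0,0,0,0.003,0.0854,0,0,0,0,0,0,0.0854,0,0,0,0,0,0,0.0854,0,0,0,0,0,0,0.0854,0,0,0,0,0,0,0.07]
  force: 50

```text
time_s: 17.15
tcp_pos: [0.5022, 0.3485, 0.0573]
tcp_rot: [-3.128, 0.285, -0.002]
force: [-0.3, 0.2, -0.1]
gripper_width: 0.0754
```

```bash
python3 - <<'E'
from h import *
plan([.502,.347,.054],-.183,6)
E
```

```text
t 17.15 pos [0.5022 0.3485 0.0573] yaw -0.182 tool z [ 1.2e-03  8.0e-04 -1.0e+00] F [-0.26  0.23 -0.09] wid 0.0754
total d [-0.0002 -0.0015 -0.0033] step 0.0006022714625616017
[-0.0002, -0.0002, 0.0002, 0.0, 0.0003, 0.0005, 0.0854]
[-0.0002, -0.0002, 0.0002, 0.0, 0.0003, 0.0005, 0.0854]
[-0.0002, -0.0002, 0.0002, 0.0, 0.0003, 0.0005, 0.0854]
[-0.0002, -0.0002, 0.0002, 0.0, 0.0003, 0.0005, 0.0854]
[-0.0002, -0.0002, 0.0002, 0.0, 0.0003, 0.0005, 0.0854]
[-0.0002, -0.0002, 0.0002, 0.0, 0.0003, 0.0005, 0.0854]
```

Emit:
apply_moves:
  steps: [0,0,0,0,0.001,0.002,0.06,0,0,0,0,0,0.001,0.04,0,0,0,0,0,0,0.03,0,0,0,0,0,0,0.022,0,0,0,0,0,0,0.015,0,0,0,0,0,0,0.01,0,0,0,0,0,0,0,0,0,0,0,0,0,0,0,0,0,0,0,0,0,0,0,0,0,0,0,0]
  force: 50

```text
time_s: 17.98
tcp_pos: [0.5017, 0.3472, 0.0535]
tcp_rot: [-3.128, 0.286, -0.0]
force: [0.4, -0.1, 1.9]
gripper_width: 0.0198
```

```bash
python3 - <<'E'
from h import *
plan([.502,.347,.054],-.183,1)
E
```

```text
t 17.9833 pos [0.5017 0.3472 0.0535] yaw -0.182 tool z [ 2.e-04  1.e-04 -1.e+00] F [ 0.43 -0.07  1.9 ] wid 0.0198
total d [ 0.0003 -0.0002  0.0005] step 0.0006625289734378571
[-0.0002, -0.0001, 0.001, 0.0004, 0.0001, -0.0005, 0.0854]
```

Gripped at 19.8 mm. Lifting, then holding still.

Emit:
apply_moves:
  steps: [0,0,0,0,0,-0.003,0,0,0,0,0,0,-0.006,0,0,0,0,0,0,-0.01,0,0,0,0,0,0,-0.015,0,0,0,0,0,0,-0.02,0,0,0,0,0,0,-0.024,0,0,0,0,0,0,-0.026,0,0,0,0,0,0,-0.026,0,0,0,0,0,0,-0.024,0,0,0,0,0,0,-0.012,0]
  force: 70

```text
time_s: 18.82
tcp_pos: [0.5022, 0.3482, 0.2241]
tcp_rot: [-3.126, 0.285, -0.006]
force: [0.2, 0.3, -2.2]
gripper_width: 0.0187
```

Emit:
apply_moves:
  steps: [0,0,0,0,0,0,0,0,0,0,0,0,0,0,0,0,0,0,0,0,0,0,0,0,0,0,0,0,0,0,0,0,0,0,0,0,0,0,0,0,0,0,0,0,0,0,0,0,0,0,0,0,0,0,0,0,0,0,0,0,0,0,0,0,0,0,0,0,0,0]

```text
time_s: 19.65
tcp_pos: [0.5016, 0.3471, 0.2193]
tcp_rot: [-3.129, 0.285, 0.0]
force: [-0.4, 0.0, -1.2]
gripper_width: 0.019
```

```bash
python3 - <<'E'
from h import *
fs=[]
for i in range(8):
    im=optics.grab_frame("scene");fs.append(readout.sense()["force"])
cv2.imwrite("pics/s8.png",im[:,:,::-1])
print(np.mean(fs,0),np.std(fs,0)); s=readout.sense(); print(s["time_s"],s["tcp_pos"],s["tcp_rot"],s["gripper_width"],s["torque"])
E
```

```text
[-0.20223165  0.02468609 -1.56662294] [0.4366304  0.39781509 0.43716622]
20.05 [0.50161726 0.34711851 0.21938043] [-3.12851476e+00  2.85521375e-01 -1.04797392e-04] 0.01902947554816076 [-0.03232199  0.01707889 -0.0544189 ]
```

View pics/s8.png

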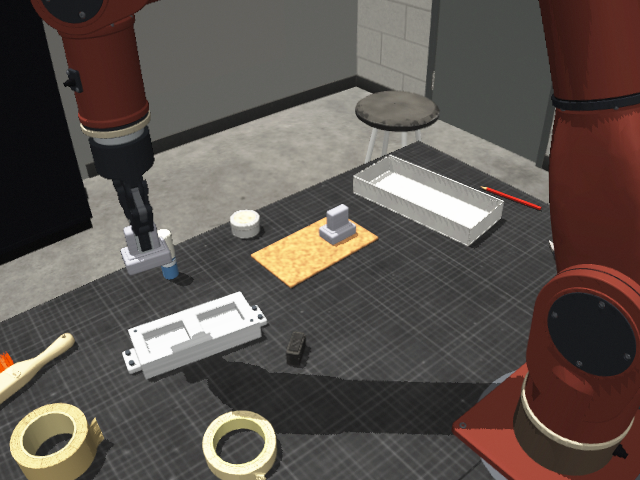

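A weighs about 1.6 N (0.16 kg), so B is the heavier by about 3.5x. A now goes on the left (+y) part of the mat.

Emit:
apply_moves:
  steps: [0,0,0,0,0,0,0,0,0,0,0,0,0,0,0,0,0,0,0,0,0,0,0,0,0,0,0,0,0,0,0,0.0023,0.0056,0,0,0,0,0,0.0046,0.0112,0,0,0,0,0,0.0081,0.0196,0,0,0,0,0,0.0104,0.0252,0,0,0,0,0,0.0115,0.028,0,0,0,0,0,0.0115,0.028,0,0]

```text
time_s: 20.88
tcp_pos: [0.5282, 0.2203, 0.2194]
tcp_rot: [3.128, -0.286, 0.0]
force: [0.0, -0.2, -2.3]
gripper_width: 0.0191
```

Emit:
apply_moves:
  steps: [0,0,0,0.0115,0.028,0,0,0,0,0,0.0115,0.028,0,0,0,0,0,0.0115,0.028,0,0,0,0,0,0.0092,0.0224,0,0,0,0,0,0.0081,0.0196,0,0,0,0,0,0.0058,0.014,0,0,0,0,0,0.0058,0.014,0,0,0,0,0,0.0035,0.0084,0,0,0,0,-0.04,0,0,0,0,0,0,-0.06,0,0,0,0]

```text
time_s: 21.72
tcp_pos: [0.5643, 0.0493, 0.2193]
tcp_rot: [3.139, -0.13, -0.0]
force: [-0.6, 0.1, -2.1]
gripper_width: 0.0192
```

Emit:
apply_moves:
  steps: [0,0,-0.06,0,0,0,0,0,0,-0.04,0,0,0,0,0,0,0,0,0,0.004,0,0,0,0,0,0,0.01,0,0,0,0,0,0,0.016,0,0,0,0,0,0,0.02,0,0,0,0,0,0,0.022,0,0,0,0,0,0,0.022,0,0,0,0,0,0,0.02,0,0,0,0,0,0,0.01,0]

```text
time_s: 22.55
tcp_pos: [0.5624, 0.0504, 0.092]
tcp_rot: [3.141, 0.026, -0.006]
force: [-0.7, -0.4, -1.2]
gripper_width: 0.0193
```

```bash
python3 - <<'E'
from h import *
plan([.564,.051,.0415],.018,10,0)
save("wrist","pics/w9.png"); 
plan([.564,.051,.0415],.018,1,0)
E
```

```text
t 22.55 pos [0.5624 0.0504 0.092 ] yaw 0.0166 tool z [-3.9e-03 -1.0e-04 -1.0e+00] F [-0.71 -0.36 -1.16] wid 0.0193
total d [ 0.0016  0.0006 -0.0505] step 0.005047932348971497
[0.0, 0.0004, -0.0001, 0.0002, -0.0001, 0.005, 0.0]
[0.0, 0.0004, -0.0001, 0.0002, -0.0001, 0.005, 0.0]
[0.0, 0.0004, -0.0001, 0.0002, -0.0001, 0.005, 0.0]
[0.0, 0.0004, -0.0001, 0.0002, -0.0001, 0.005, 0.0]
[0.0, 0.0004, -0.0001, 0.0002, -0.0001, 0.005, 0.0]
[0.0, 0.0004, -0.0001, 0.0002, -0.0001, 0.005, 0.0]
[0.0, 0.0004, -0.0001, 0.0002, -0.0001, 0.005, 0.0]
[0.0, 0.0004, -0.0001, 0.0002, -0.0001, 0.005, 0.0]
[0.0, 0.0004, -0.0001, 0.0002, -0.0001, 0.005, 0.0]
[0.0, 0.0004, -0.0001, 0.0002, -0.0001, 0.005, 0.0]
t 22.6 pos [0.562  0.0504 0.0912] yaw 0.0169 tool z [-0.0052 -0.     -1.    ] F [-0.99 -0.31 -3.76] wid 0.019
total d [ 0.002   0.0006 -0.0497] step 0.04975761982381278
[-0.0001, 0.0052, -0.0011, 0.0021, -0.0006, 0.0497, 0.0]
```

View pics/w9.png

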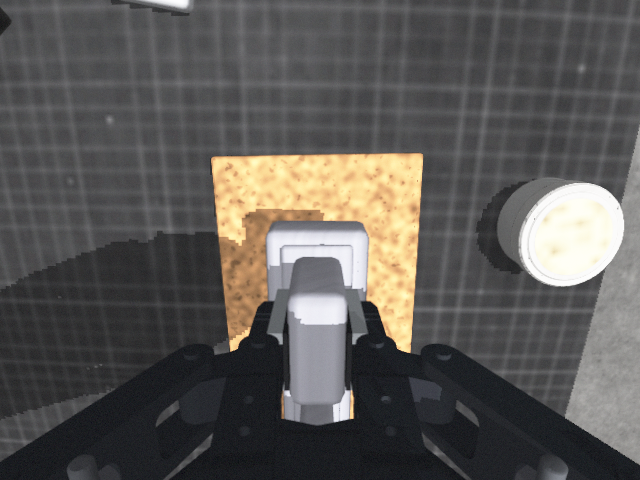

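Foot at (268–368, 222+) is within the mat. Lowering to contact.

Emit:
apply_moves:
  steps: [0,0,0,0,0,0.01,0,0,0,0,0,0,0.012,0,0,0,0,0,0,0.012,0,0,0,0,0,0,0.008,0,0,0,0,0,0,0.004,0,0,0,0,0,0,0.002,0,0,0,0,0,0,0.001,0,0,0,0,0,0,0,0,0,0,0,0,0,0,0,0,0,0,0,0,0,0]

```text
time_s: 23.43
tcp_pos: [0.5647, 0.0509, 0.0468]
tcp_rot: [-3.141, -0.028, -0.001]
force: [-0.5, -0.1, -2.1]
gripper_width: 0.0191
```

```bash
python3 - <<'E'
from h import *
plan([.564,.051,.0415],.018,1,0)
E
```

```text
t 23.4333 pos [0.5647 0.0509 0.0468] yaw 0.0179 tool z [ 8.e-04  0.e+00 -1.e+00] F [-0.53 -0.08 -2.1 ] wid 0.0191
total d [-0.0007  0.0001 -0.0053] step 0.005377423270402983
[0.0, -0.0008, -0.0001, -0.0007, -0.0001, 0.0053, 0.0]
```

Emit:
apply_moves:
  steps: [0,0,0,0,0,0.001,0,0,0,0,0,0,0.001,0,0,0,0,0,0,0.001,0,0,0,0,0,0,0.001,0,0,0,0,0,0,0.0005,0,0,0,0,0,0,0.0005,0,0,0,0,0,0,0.0003,0,0,0,0,0,0,0,0,0,0,0,0,0,0,0,0,0,0,0,0,0,0]

```text
time_s: 24.27
tcp_pos: [0.5642, 0.0509, 0.0415]
tcp_rot: [3.141, 0.028, -0.0]
force: [-4.4, -1.2, 5.9]
gripper_width: 0.0192
```

```bash
python3 - <<'E'
from h import *
plan([.564,.051,.0415],.018,1,0)
E
```

```text
t 24.2667 pos [0.5642 0.0509 0.0415] yaw 0.018 tool z [-1.e-04 -3.e-04 -1.e+00] F [-4.42 -1.15  5.93] wid 0.0192
total d [-0.0002  0.0001  0.    ] step 0.00027838553699589667
[0.0003, 0.0001, 0.0, -0.0002, -0.0001, 0.0, 0.0]
```

In contact at +6 N. Releasing and rising.

Emit:
apply_moves:
  steps: [0,0,0,0,0,0,0.03,0,0,0,0,0,0,0.045,0,0,0,0,0,0,0.06,0,0,0,0,0,0,0.075,0,0,0,0,0,0,0.0854,0,0,0,0,0,0,0.0854,0,0,0,0,0,0,0.0854,0,0,0,0,0,0,0.0854,0,0,0,0,0,0,0.0854,0,0,0,0,0,0,0.0854]

```text
time_s: 25.1
tcp_pos: [0.5643, 0.0509, 0.041]
tcp_rot: [-3.141, -0.028, -0.0]
force: [0.3, -0.3, -0.2]
gripper_width: 0.0853
```

Emit:
apply_moves:
  steps: [0,0,0,0,0,-0.004,0.0854,0,0,0,0,0,-0.008,0.0854,0,0,0,0,0,-0.014,0.0854,0,0,0,0,0,-0.018,0.0854,0,0,0,0,0,-0.02,0.0854,0,0,0,0,0,-0.02,0.0854,0,0,0,0,0,-0.02,0.0854,0,0,0,0,0,-0.012,0.0854,0,0,0,0,0,-0.004,0.0854,0,0,0,0,0,0,0.0854]

```text
time_s: 25.93
tcp_pos: [0.5649, 0.0509, 0.1624]
tcp_rot: [3.141, 0.028, 0.004]
force: [-0.2, -0.4, -0.4]
gripper_width: 0.0855
```

```bash
python3 - <<'E'
from h import *
save("scene","pics/s10.png")
plan([.564,-.059,.1618],.018,10)
E
```

```text
t 25.9833 pos [0.5643 0.0508 0.1612] yaw 0.0179 tool z [ 5.e-04 -2.e-04 -1.e+00] F [0.37 0.64 0.03] wid 0.0858
total d [-0.0003 -0.1098  0.0006] step 0.01098117403018323
[0.0, 0.0, 0.0, -0.0002, 0.011, -0.0001, 0.0854]
[0.0, 0.0, 0.0, -0.0002, 0.011, -0.0001, 0.0854]
[0.0, 0.0, 0.0, -0.0002, 0.011, -0.0001, 0.0854]
[0.0, 0.0, 0.0, -0.0002, 0.011, -0.0001, 0.0854]
[0.0, 0.0, 0.0, -0.0002, 0.011, -0.0001, 0.0854]
[0.0, 0.0, 0.0, -0.0002, 0.011, -0.0001, 0.0854]
[0.0, 0.0, 0.0, -0.0002, 0.011, -0.0001, 0.0854]
[0.0, 0.0, 0.0, -0.0002, 0.011, -0.0001, 0.0854]
[0.0, 0.0, 0.0, -0.0002, 0.011, -0.0001, 0.0854]
[0.0, 0.0, 0.0, -0.0002, 0.011, -0.0001, 0.0854]
```

View pics/s10.png

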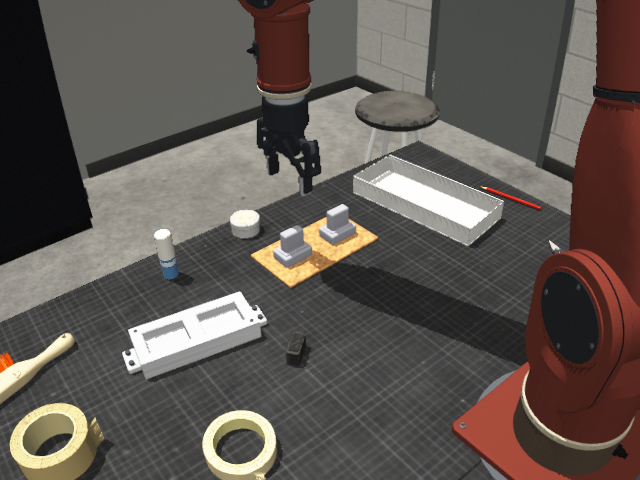

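Both castings stand upright on the mat, A at (292,247) and B at (337,225). Going back to pick up B.

Emit:
apply_moves:
  steps: [0,0,0,-0.0002,0.004,0,0.0854,0,0,0,-0.0002,0.01,0,0.0854,0,0,0,-0.0002,0.014,0,0.0854,0,0,0,-0.0002,0.016,0,0.0854,0,0,0,-0.0002,0.016,0,0.0854,0,0,0,-0.0002,0.016,0,0.0854,0,0,0,-0.0002,0.014,0,0.0854,0,0,0,-0.0002,0.01,0,0.0854,0,0,0,-0.0002,0.006,0,0.0854,0,0,0,-0.0002,0.0037,0,0.0854]

```text
time_s: 26.82
tcp_pos: [0.5639, -0.06, 0.1605]
tcp_rot: [-3.141, -0.026, 0.002]
force: [-0.2, -0.2, 0.0]
gripper_width: 0.0856
```

Emit:
apply_moves:
  steps: [0,0,0,0,0,0,0.0854,0,0,0,0,0,0,0.0854,0,0,0,0,0,0.006,0.0854,0,0,0,0,0,0.009,0.0854,0,0,0,0,0,0.009,0.0854,0,0,0,0,0,0.009,0.0854,0,0,0,0,0,0.007,0.0854,0,0,0,0,0,0.003,0.0854,0,0,0,0,0,0,0.0854,0,0,0,0,0,0,0.0854]

```text
time_s: 27.65
tcp_pos: [0.5643, -0.0588, 0.1179]
tcp_rot: [-3.141, -0.028, 0.001]
force: [-0.5, 0.9, -0.3]
gripper_width: 0.085
```

```bash
python3 - <<'E'
from h import *
save("wrist","pics/w11.png")
plan([.564,-.0588,.0435],.018,1)
E
```

```text
t 27.7 pos [ 0.5645 -0.0588  0.1183] yaw 0.018 tool z [ 3.e-04  1.e-04 -1.e+00] F [ 0.21 -0.76 -0.69] wid 0.0854
total d [-0.0005 -0.     -0.0748] step 0.07477031912118434
[-0.0001, -0.0003, 0.0, -0.0005, 0.0, 0.0748, 0.0854]
```

View pics/w11.png

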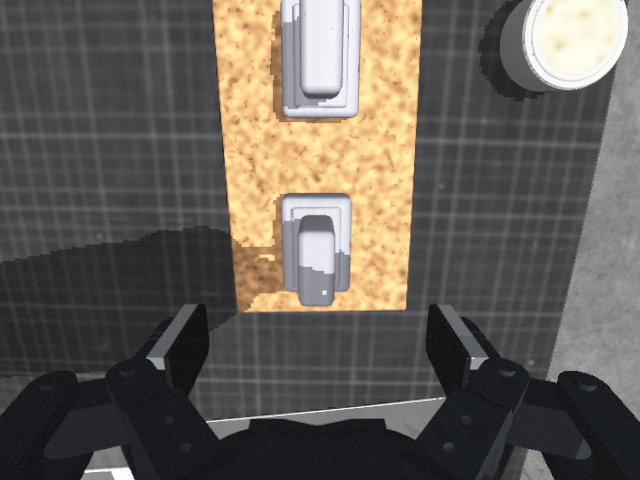

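B's bar (column 317) is centred between the pads. Going down, then closing.

Emit:
apply_moves:
  steps: [0,0,0,0,0,0.01,0.0854,0,0,0,0,0,0.014,0.0854,0,0,0,0,0,0.016,0.0854,0,0,0,0,0,0.015,0.0854,0,0,0,0,0,0.01,0.0854,0,0,0,0,0,0.005,0.0854,0,0,0,0,0,0.003,0.0854,0,0,0,0,0,0,0.0854,0,0,0,0,0,0,0.0854,0,0,0,0,0,0,0.07]
  force: 50

```text
time_s: 28.53
tcp_pos: [0.5649, -0.0589, 0.0458]
tcp_rot: [3.141, 0.028, 0.002]
force: [-0.4, 0.2, -0.1]
gripper_width: 0.0756
```

Emit:
apply_moves:
  steps: [0,0,0,0,0,0,0.06,0,0,0,0,0,0,0.04,0,0,0,0,0,0,0.03,0,0,0,0,0,0,0.022,0,0,0,0,0,0,0.015,0,0,0,0,0,0,0.01,0,0,0,0,0,0,0,0,0,0,0,0,0,0,0,0,0,0,0,0,0,0,0,0,0,0,0,0]
  force: 50

```text
time_s: 29.37
tcp_pos: [0.5642, -0.0589, 0.0452]
tcp_rot: [3.141, 0.028, -0.0]
force: [-3.8, 0.1, 5.7]
gripper_width: 0.0191
```

```bash
python3 - <<'E'
from h import *
plan([.532,-.279,.22],.018,1)
plan([.532,-.279,.22],.14,1)
E
```

```text
t 29.3667 pos [ 0.5642 -0.0589  0.0452] yaw 0.018 tool z [-1.e-04 -1.e-04 -1.e+00] F [-3.84  0.09  5.69] wid 0.0191
total d [-0.0322 -0.2201  0.1748] step 0.2829160625048933
[0.0001, 0.0001, 0.0, -0.0362, 0.2195, -0.1748, 0.0854]
t 29.3667 pos [ 0.5642 -0.0589  0.0452] yaw 0.018 tool z [-1.e-04 -1.e-04 -1.e+00] F [-3.84  0.09  5.69] wid 0.0191
total d [-0.0322 -0.2201  0.1748] step 0.2829160625048933
[0.0001, 0.0001, -0.122, -0.0495, 0.2169, -0.1748, 0.0854]
```

Gripped at 19.1 mm. Lifting straight up, then moving over the tray.

Emit:
apply_moves:
  steps: [0,0,0,0,0,-0.003,0,0,0,0,0,0,-0.006,0,0,0,0,0,0,-0.01,0,0,0,0,0,0,-0.016,0,0,0,0,0,0,-0.022,0,0,0,0,0,0,-0.026,0,0,0,0,0,0,-0.028,0,0,0,0,0,0,-0.028,0,0,0,0,0,0,-0.026,0,0,0,0,0,0,-0.014,0]
  force: 70

```text
time_s: 30.2
tcp_pos: [0.5651, -0.0585, 0.228]
tcp_rot: [3.141, 0.029, 0.006]
force: [0.7, 0.2, -5.4]
gripper_width: 0.0187
```

Emit:
apply_moves:
  steps: [0,0,0,0,0,0,0,0,0,0,0,0,0,0,0,0,0,-0.001,0.006,0,0,0,0,0,-0.002,0.012,0,0,0,0,0,-0.003,0.018,0,0,0,0,0,-0.004,0.024,0,0,0,0,0,-0.004,0.026,0,0,0,0,0,-0.0045,0.026,0,0,0,0,0,-0.0045,0.026,0,0,0,0,0,-0.004,0.024,0,0]

```text
time_s: 31.03
tcp_pos: [0.5385, -0.2243, 0.2225]
tcp_rot: [-3.141, -0.026, 0.004]
force: [0.2, -0.3, -5.3]
gripper_width: 0.0191
```

Emit:
apply_moves:
  steps: [0,0,0,-0.004,0.02,0,0,0,0,0,-0.0025,0.016,0,0,0,0,0,-0.0015,0.011,0,0,0,0,0,-0.001,0.0065,0,0,0,0,0,-0.0005,0.004,0,0,0,0,0,0,0,0,0,0,0,0,0,0,0,0,0,0,0,0,0,0,0,0,0,0,0,0,0,0,0,0,0,0,0,0,0]

```text
time_s: 31.87
tcp_pos: [0.532, -0.2782, 0.2242]
tcp_rot: [-3.141, -0.03, -0.0]
force: [0.3, -0.2, -5.3]
gripper_width: 0.0187
```

```bash
python3 - <<'E'
from h import *
np.set_printoptions(precision=4,suppress=True)
plan([.532,-.279,.22],.018,1)
save("scene","pics/s12.png");save("top","pics/t12.png");save("wrist","pics/w12.png")
fs=[]
for n in ["casting_a_grip","tray_mid","glue_mid","tin_mid","case_mid"]:
    for c in ["scene","top"]:
        print(c,n,[(round(d["conf"],2),towld(c,d["location"])) for d in optics.pinpoint(c,n)][:3]); fs.append(readout.sense()["force"])
print(np.mean(fs,0))
E
```

```text
t 31.8667 pos [ 0.532  -0.2782  0.2242] yaw 0.0192 tool z [ 0.0002  0.     -1.    ] F [ 0.25 -0.21 -5.32] wid 0.0187
total d [-0.     -0.0008 -0.0042] step 0.004234324661651813
[0.0, -0.0002, 0.0012, 0.0, 0.0008, 0.0042, 0.0854]
scene casting_a_grip [(0.57, array([0.5667, 0.0462, 0.0555]))]
top casting_a_grip [(0.94, array([0.5662, 0.0502, 0.0552]))]
scene tray_mid [(0.82, array([ 0.5301, -0.2776,  0.0042])), (0.49, array([0.6732, 0.2546, 0.0499]))]
top tray_mid [(0.74, array([ 0.5314, -0.2797,  0.003 ])), (0.48, array([ 0.5304, -0.2751,  0.2323]))]
scene glue_mid [(0.84, array([0.6724, 0.2575, 0.0475]))]
top glue_mid [(0.6, array([0.6761, 0.2598, 0.0536]))]
scene tin_mid [(0.55, array([0.6999, 0.0701, 0.0156]))]
top tin_mid [(0.57, array([0.7026, 0.071 , 0.0172]))]
scene case_mid [(0.84, array([0.3648, 0.1924, 0.0156]))]
top case_mid [(0.69, array([0.3643, 0.1946, 0.014 ]))]
[-0.0882  0.0944 -5.5601]
```

View pics/s12.png

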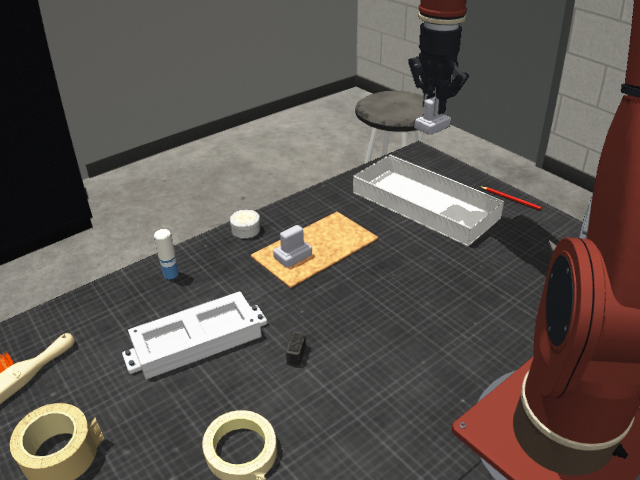

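View pics/t12.png

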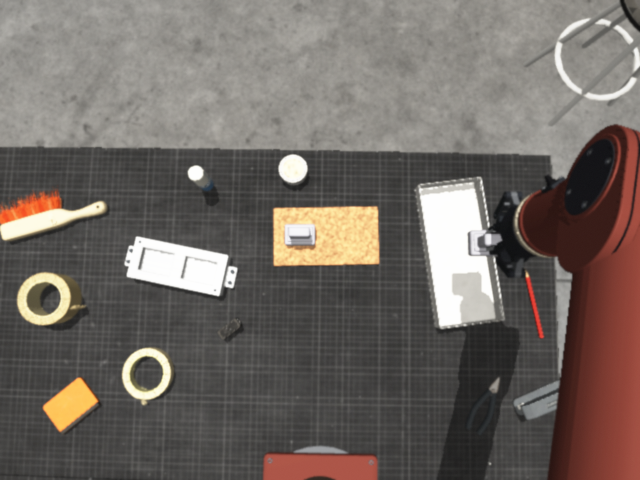

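View pics/w12.png

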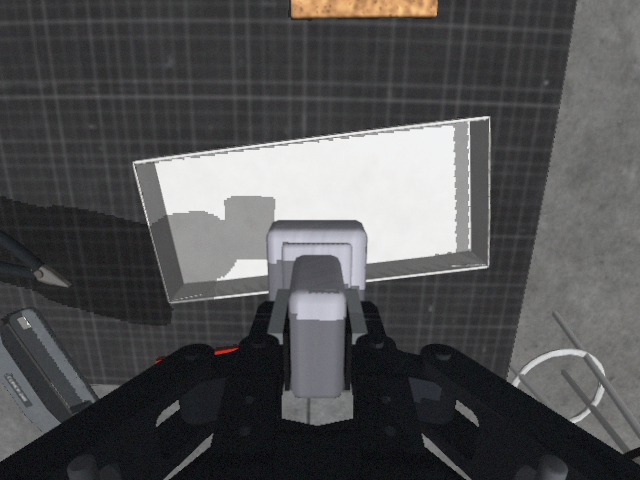

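The casting hangs upright over the tray middle: TCP (0.532,-0.278) against a tray middle of (0.531,-0.279). A stands on the mat at (299,234) in the top view, and the bystanders haven't moved. One more settling hold, then I hand in.

Emit:
apply_moves:
  steps: [0,0,0,0,0,0,0,0,0,0,0,0,0,0,0,0,0,0,0,0,0,0,0,0,0,0,0,0,0,0,0,0,0,0,0,0,0,0,0,0,0,0,0,0,0,0,0,0,0,0,0,0,0,0,0,0,0,0,0,0,0,0,0,0,0,0,0,0,0,0]

```text
time_s: 33.35
tcp_pos: [0.5318, -0.279, 0.224]
tcp_rot: [-3.141, -0.028, -0.0]
force: [-0.3, 0.3, -5.4]
gripper_width: 0.0191
```

```bash
python3 - <<'E'
from h import *
s=readout.sense(); print(s["time_s"],s["tcp_pos"],np.abs(s["qd"]).max(),s["gripper_width"],s["force"])
print(workorder.close_job())
E
```

```text
33.35 [ 0.53175514 -0.27896552  0.22401588] 0.0019148189895099074 0.019137354689182474 [-0.33978028  0.26060369 -5.4239626 ]
the job is handed in; nothing more can be done
None
```

I weighed both castings in the order asked and handed the job in at 33.4 s with the gripper holding the heavier one above the tray.

- **First casting (nearer the mat):** I lifted it straight out and held it still for about a second. It read about 5.5 N (0.56 kg), and I stood it on the mat and let go.
- **Second casting:** I did the same with this one. It read about 1.6 N (0.16 kg), so it is the lighter one, and I left it standing on the mat.
- **Finish:** I picked the first casting up again and took it over the tray.

**Last checks:**
- **Held casting:** it is upright and still at (0.532, -0.279), against a tray middle of about (0.531, -0.279). By calculation its underside is about 18 cm above the table, and it read 5.4 N with the jaws at 19 mm.
- **Lighter casting:** it stands upright on the mat at about (0.566, 0.049).
- **Bystanders:** the glue stick, tin and blade case were found within about 5 mm of where they started, which is about the detector's own error.

No check failed. Two low-confidence network hits in other places were false and I ignored them.

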